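# Clamp a filter with the sunken knob of a microscope illuminator

## Robot

A 6-joint arm with a two-finger parallel gripper is mounted at the origin on the work surface. World frame = base frame: x ahead of the robot, y to its left, z up, the work surface at z = 0. Lengths are in m, angles in degrees, forces in N, time in s.
With the tool pointing down it reaches from about 0.325 to 1 m from the base axis. Payload 5.1 kg.
Tool frame: the origin (TCP) lies between the finger pads; the fingertips stand 11 mm ahead of it and the grasp point (between the pads) lies 8 mm behind it; z points along the fingers, y is the line along which they close (so a half turn about z gives the same grasp; the last joint's range is limited). The gripper opens to 85 mm and grips with 20 to 120 N. Pads are 22 mm wide; open, the fingers measure 114 mm over their backs; the gripper's body (76 mm by 85 mm) begins 54 mm behind the grasp point. The pads swing forward as they close: fully open they stand 13 mm farther back than shut.
Start: joints at [59.038, 7.093, 94.555, -0, 78.352, -4.733], TCP at [0.287, 0.583, 0.21] pointing down, gripper open.
Joint ranges: [-149.61, 149.61], [-58.7, 133.49], [1.44, 155.28], [-77.14, 257.14], [18.33, 153.61], [-166.67, 166.67]. Speed limits (degrees/s): [147.25, 147.25, 180, 180, 180, 180].

## Interface

Orientations are given as [roll, pitch, yaw] about the fixed x, y, z axes, in that order (R = Rz(yaw) Ry(pitch) Rx(roll)).
In Python, from rig import bot gives the robot as it stands. The module is installed in compiled form; this text tells all that it offers.
- The arm moves only by the tool drive_tool, never from a script. Its argument "commands" is one flat list of numbers, 7 for each row, row after row: the opening, from 0 (shut) to 1 (fully open), then the shift along the tool's x, y, z in cm, then the turn, a rotation vector about the tool's x, y, z in degrees. A call has 1 to 10 rows; each row is the pose to reach, as a shift and turn from the pose commanded when the call began, along the tool's axes at that moment; what a row does not reach only later rows make up. A row lasts 1/10 s, in which the tool goes at most 50 mm and 8.59 degrees, less where a joint would pass 70% of its speed; a pose out of reach is approached as far as the arm can. A call with a gripper value outside its range is refused whole. The fingers move at their own pace and stop on an object; the grip force is fixed at half the most. Time passes only in rows, so rows that repeat a pose let the fingers close. It gives the time, the measured TCP pose, the force, the opening and the grip force at its end, in the units of the state.
- bot.read_state(): the state, without advancing time (a new reading comes with each control period).
- bot.grab_frame(name): name is "scene" or "top" or "wrist"; returns a dict with "color" (384x512x3 uint8, red, green, blue), "fx", "fy", "cx", "cy" (pixels), "R" (3x3) and "t" (3): a world point X has camera coordinates R X + t; the wrist camera has in their place "T_tool_cam" (4x4, takes a point from camera to tool coordinates, whose origin is the TCP and whose axes are the flange's). Camera axes: x right, y down, z forward; pixel columns grow to the right and rows downward; lengths in m; the calibration is good to about 2 mm. A picture is of the moment at which its call begins: read the wrist's pose just before it. There is no depth.
- bot.sign_off(): hands the job in; it is judged then, once.
The state is a dict: "time_s": time; "joint_positions": joint angles; "qd": joint speeds; "joint_efforts": joint torques, N m; "position": TCP position; "ee_rot": TCP orientation; "force": force on the tool from outside, world axes, zero at the start; "torque": the same for the moment, N m; "grip_width": opening from 0.0 (shut) to 1.0 (fully open); "grip_force": force on a finger pad.
Only numpy, scipy, OpenCV 4.12 (cv2) and the standard library are available. Lean on these libraries where they do the work, as an engineer would, in place of code of your own. Each camera call takes 0.05 s, during which the arm holds its last target. There are 200 camera calls.

## Task

Take the amber filter out of the filter stand, stand it tab up in the illuminator's slot, down on the slot's floor, and let it go. Then turn the clamp knob at the bottom of the round well clockwise until the spring pad holds the filter firmly and upright, about 11 newtons, never squeezing it so hard that the glass could crack (20 newtons). Be gentle with the fingers in the well, let go at the end, and leave the green filter and the other things where they are.

Things in the scene. Friction and masses are not known exactly. Their poses are not given: they have to be found in the camera images.
- unit: Illuminator unit, fixed to the bench, 90 x 185 mm; origin at the bench under its middle, z up. On its -y side a white tower 90 x 90 mm, 80 mm high (middle at y = -50 mm) with a round well in its top; on its +y side a blue block 90 x 90 mm, 60 mm high (middle at y = +45 mm) with a slot in its top. A dark lens tube sticks out 22 mm from the tower's +x face.
- tower: The unit's white tower; origin at the centre of the mouth of the round well in its top, 80 mm above the bench, axes as the unit's. The well is 68 mm in diameter, 32 mm deep, the knob in its middle: 28 mm between the knob's flat sides and the wall, so open the fingers only a little. A finger pressing on the tower with more than 25 N fails the task.
- knob_grip (a point): On the knob's axis at mid-height, 17.5 mm below the well's mouth. The knob is a black bar 28 mm long (x of this point, turns with it) and 12 mm thick (y: pinch across this), a white line on top; its top is 8 mm and its lower edge 30 mm below the well's mouth. Under it, just over the well's floor, lies a 30 mm steel disc whose top is 27.5 mm below the mouth.
- clamp_knob (a joint): Knob angle, rad, growing clockwise seen from above; at 0 the bar lies along the unit's x. Travel -0.2 to 1.7, starts in -0.15 to 0 (open). Steady friction 0.25 N m; stays where left. Drives the pad 12 mm per rad to +y. The pad meets the filter at 0.4 to 1.2 rad, unknown beforehand: feel it. Then clamping grows 60 N per rad and turning torque rises 0.012 N m per newton of clamping.
- pad: Brass clamp pad, 30 x 26 mm, on a 5 N/mm spring, coming out of the slot's wall on the tower's side. Origin at the middle of its face (looking to the unit's +y), 20 mm below the slot's mouth; at knob angle 0 it stands 11 mm on the -y side of the slot's middle. It should end pressing the filter with about 11 N (5 to 17 N is good; over 20 N cracks the glass).
- slot_mouth (a point): Centre of the slot's mouth, 60 mm above the bench, axes as the unit's. Slot 60 mm long (x), 28 mm wide (y), 40 mm deep, 2 mm chamfer. A firm black backstop on its +y side has its face anywhere from y = +4 to +13 mm, not measured. Free room is always y = -11 to +4 mm: lower the filter at y = -3.5 mm. A loose filter may lean; clamping sets it upright against the backstop.
- amber_mid (a point): Centre of the amber filter, half-way up. Dark steel frame 68 mm high, 10 mm thick (y), about 80 g; lower 44 mm are 50 mm long (x) with orange glass, above it a tab 26 mm long, 24 mm high, faced orange: pinch it across its 10 mm. Starts upright in the stand, foot 10 mm above the bench. Down in the unit's slot this point lies 6 mm below the slot's mouth, the tab 4 to 28 mm above it.
- stand: White filter stand fixed to the bench, 85 x 120 mm, 35 mm high; origin at the bench under its middle. Two slots along its x axis at y = -32 and +32 mm, 12 mm wide, 25 mm deep; one holds the amber filter, the other the green one.
- green_mid (a point): Centre of the green filter, same shape as the amber one, in the stand's other slot. Leave it there.
- objective_mid (a point): Middle of a brass microscope objective standing on the bench, 32 mm in diameter, 48 mm high. Leave it.
- oil_mid (a point): Middle of a small amber bottle, 32 mm in diameter, 65 mm high. Leave it.
- specimen_mid (a point): Middle of a red embedded specimen disc, 32 mm in diameter, 22 mm high. Leave it.
Mind the look-alikes: they are no part of the job. What is shaped like the part that bears amber_mid but red is not meant. Leave any turquoise look-alike of the unit alone.

How it is judged:
By the outcome, as a careful person would: the job done as asked, in the order asked, and still so for the second after the job is handed in, with the robot touching nothing.
It also fails if it takes over 72 s, if anything falls off the work surface, if the arm or the gripper's body presses on something with over 40 N, if the wrist force passes 120 N, or if a joint passes its speed limit or range.

## Working session

There is one attempt and no reset: what is moved stays moved. The work goes in short steps, Python scripts to look and compute and a tool call to move; the robot and the scene stay as the last step left them, time stands still between calls to the robot, and variables do not carry over. Pictures are saved under pics/ and viewed, at most 10 in all, crops included, and the job is handed in when it is done.

Besides the shell and the picture viewer there is one more tool, called after ">>>" by a JSON object that holds its "name" and its "arguments". drive_tool: Moves the arm, as the interface text tells. Its arguments: {"type":"object","properties":{"commands":{"type":"array","items":{"type":"number"}}},"required":["commands"]}

```bash
mkdir -p pics; python3 - <<'E'
from rig import bot
import cv2,pickle,numpy as np
s=bot.read_state();print({k:s[k] for k in('time_s','position','ee_rot','grip_width','force')})
d={}
for n in("scene","top"):
    f=bot.grab_frame(n);d[n]=f
    cv2.imwrite(f"pics/{n}0.png",cv2.resize(f["color"][:,:,::-1],(768,576),interpolation=cv2.INTER_CUBIC))
    print(n,f["fx"],f["cx"],f["cy"],np.round(f["R"],3).tolist(),np.round(f["t"],3))
pickle.dump(d,open("f0.pkl","wb"))
E
```

```text
{'time_s': 0.0, 'position': array([0.28697938, 0.58248689, 0.20835599]), 'ee_rot': array([-1.79881369e+02, -7.53555440e-03,  1.53771448e+02]), 'grip_width': 0.9989429477312208, 'force': array([-0.8826774 , -0.13290044, -0.51732318])}
scene 366.9739344904441 250.13444046853527 192.8707885096095 [[-0.75, 0.662, -0.01], [0.458, 0.508, -0.729], [-0.477, -0.551, -0.684]] [ 0.379 -0.164  1.112]
top 481.05681916656386 248.98844351328393 191.25467730105507 [[-0.123, -0.992, -0.003], [-0.971, 0.121, -0.206], [0.204, -0.023, -0.979]] [0.024 0.502 1.175]
```

View pics/top0.png

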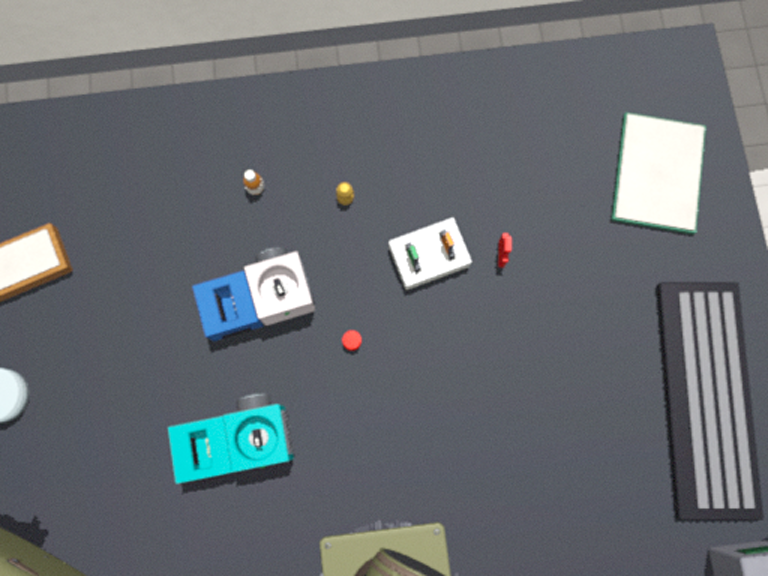

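View pics/scene0.png

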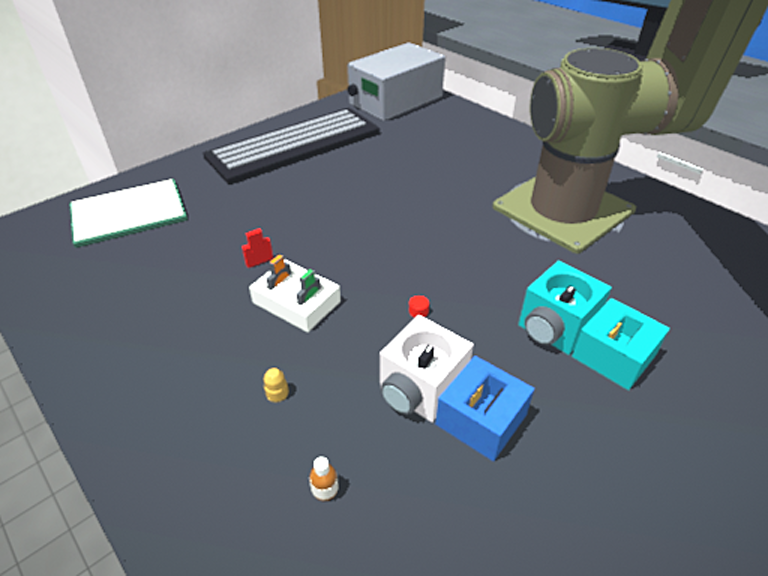

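The top view shows the amber tab at about (447,239), the green tab at (412,254), the stand, the white tower's well at about (280,282) and the blue slot at about (227,304). The lens tube points up in the image. The turquoise unit and the red filter are the decoys.

```bash
cat > h.py <<'E'
import numpy as np
from scipy.spatial.transform import Rotation as Ro
def ray(f,u,v,z,sc=1.0,pose=None):
    """pixel -> world at height z; pose=(pos,rpy) for wrist"""
    d=np.array([(u/sc-f["cx"])/f["fx"],(v/sc-f["cy"])/f["fy"],1.0])
    if pose is None: c=-f["R"].T@f["t"]; w=f["R"].T@d
    else:
        Rt=Ro.from_euler('xyz',pose[1],degrees=True).as_matrix();T=f["T_tool_cam"]
        c=pose[0]+Rt@T[:3,3]; w=Rt@T[:3,:3]@d
    return c+w*(z-c[2])/w[2]
def totool(pos,rpy,target,yaw):
    """shift (cm) along tool axes, and rotvec (deg) to reach target with tool pointing down, tool yaw given"""
    R0=Ro.from_euler('xyz',rpy,degrees=True);R1=Ro.from_euler('xyz',[180,0,yaw],degrees=True)
    return (R0.inv().apply(np.array(target)-pos)*100).round(2),(R0.inv()*R1).as_rotvec(degrees=True).round(2)
E
python3 - <<'E'
from h import *;import pickle
d=pickle.load(open("f0.pkl","rb"));t=d["top"];s=d["scene"]
P=lambda n,f,u,v,z:print(n,ray(f,u,v,z,1.5).round(4))
P("amber tab top",t,447,233,.078);P("green tab top",t,412,247,.078)
P("amber tab scene",s,279,259,.078);P("green scene",s,309,272,.078)
for q in[(388,240),(455,219),(471,264),(405,286)]:P("stand c",t,*q,.035)
P("well",t,280,281,.08);
for q in[(245,264),(301,252),(313,298)]:P("tower c",t,*q,.08)
for q in[(193,284),(209,335)]:P("blue c",t,*q,.06)
P("well scene",s,427,350,.08)
E
```

```text
amber tab top [ 0.5728 -0.1726  0.078 ]
green tab top [ 0.5558 -0.1106  0.078 ]
amber tab scene [ 0.5621 -0.1684  0.078 ]
green scene [ 0.5451 -0.1105  0.078 ]
stand c [ 0.5847 -0.0743  0.035 ]
stand c [ 0.6081 -0.1961  0.035 ]
stand c [ 0.5241 -0.2118  0.035 ]
stand c [ 0.4996 -0.093   0.035 ]
well [0.5245 0.1154 0.08  ]
tower c [0.5607 0.1707 0.08  ]
tower c [0.5698 0.0756 0.08  ]
tower c [0.489  0.0639 0.08  ]
blue c [0.5422 0.2642 0.06  ]
blue c [0.452 0.244 0.06 ]
well scene [0.5231 0.1257 0.08  ]
```

```bash
python3 - <<'E'
from h import *;from rig import bot
s=bot.read_state();f=bot.grab_frame("wrist");print(f["T_tool_cam"].round(3),f["fx"],f["cx"],f["cy"])
print(totool(s["position"],s["ee_rot"],[.50,.16,.25],190))
E
```

```text
[[-0.    -0.954 -0.299  0.076]
 [ 1.     0.    -0.001 -0.001]
 [ 0.001 -0.299  0.954 -0.165]
 [ 0.     0.     0.     1.   ]] 315.2287331532193 258.58854612292396 193.624029753686
(array([-37.78, -28.5 ,  -4.1 ]), array([ -0.1 ,  -0.04, -36.23]))
```

>>> {"name": "drive_tool", "arguments": {"commands": [0.3,-3.8,-2.85,-0.8,0,0,-4,0.3,-7.6,-5.7,-1.6,0,0,-8,0.3,-11.4,-8.6,-2.4,0,0,-12,0.3,-15.2,-11.4,-3.2,0,0,-16,0.3,-19,-14.3,-4.1,0,0,-20,0.3,-22.8,-17.1,-4.1,0,0,-24,0.3,-26.6,-20,-4.1,0,0,-28,0.3,-30.4,-22.8,-4.1,0,0,-32,0.3,-34.2,-25.7,-4.1,0,0,-36,0.3,-37.8,-28.5,-4.1,0,0,-36.2]}}

```text
time_s: 1.15
position: [0.5008, 0.1583, 0.2504]
ee_rot: [180.0, -0.0, -170.0]
force: [0.2, 0.1, 0.0]
grip_width: 0.3
grip_force: 0.0
```

>>> {"name": "drive_tool", "arguments": {"commands": [0.3,0,0,0,0,0,0,0.3,0,0,0,0,0,0,0.3,0,0,0,0,0,0]}}

```text
time_s: 1.45
position: [0.5, 0.161, 0.2503]
ee_rot: [180.0, -0.0, -170.0]
force: [1.0, -0.3, -0.2]
grip_width: 0.299
grip_force: 0.0
```

```bash
python3 - <<'E'
from h import *;from rig import bot;import cv2,pickle
s=bot.read_state();f=bot.grab_frame("wrist");pickle.dump((s,f),open("w1.pkl","wb"))
print(s["time_s"],s["position"],s["ee_rot"])
cv2.imwrite("pics/w1.png",cv2.resize(f["color"][:,:,::-1],(768,576),interpolation=cv2.INTER_CUBIC))
E
```

```text
1.45 [0.49996557 0.16097158 0.25034437] [ 1.79979174e+02 -3.27364144e-02 -1.69994479e+02]
```

View pics/w1.png

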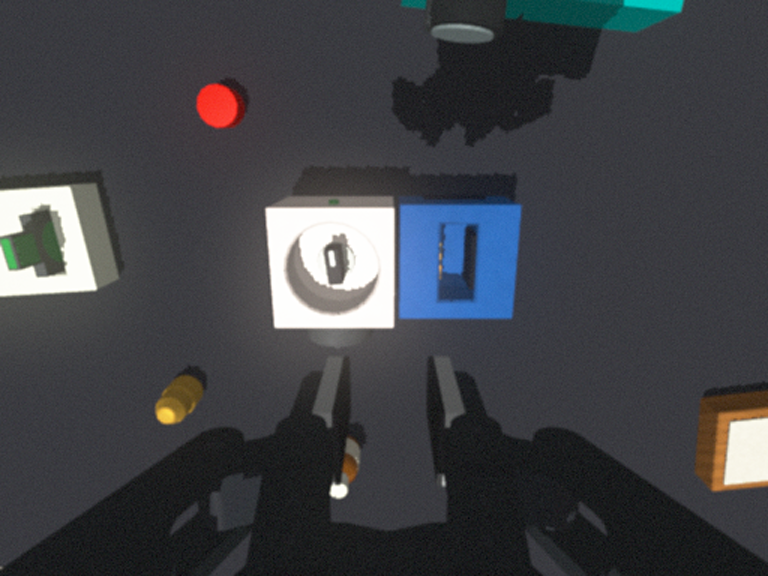

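The wrist view shows the tower's top face at about (267..394, 200..328), the well centre near (333,265), the blue top at (400..520, 205..318) and the slot mouth at (440..476, 222..301).

```bash
python3 - <<'E'
from h import *;import pickle
from scipy.optimize import least_squares
s,f=pickle.load(open("w1.pkl","rb"));p=(s["position"],s["ee_rot"])
O=np.array([[-.045,-.095,.08],[.045,-.095,.08],[.045,-.005,.08],[-.045,0,.06],[.045,0,.06],[-.045,.09,.06],[.045,.09,.06],[-.03,.031,.06],[.03,.031,.06],[-.03,.059,.06],[.03,.059,.06],[0,-.05,.08]])
U=[(267,207),(275,328),(394,328),(400,205),(400,318),(520,205),(513,318),(440,222),(440,301),(476,222),(475,301),(333,267)]
W=np.array([ray(f,u,v,o[2],1.5,p) for (u,v),o in zip(U,O)])
def res(q): 
    c,n=np.cos(q[2]),np.sin(q[2]);return (O[:,:2]@np.array([[c,n],[-n,c]])+q[:2]-W[:,:2])
r=least_squares(lambda q:res(q).ravel(),[.52,.16,.17],loss='soft_l1',f_scale=.002);x,y,a=r.x
print(x,y,np.degrees(a));print((res(r.x)*1000).round(1).tolist())
Rz=lambda v:np.array([x,y])+np.array([[np.cos(a),-np.sin(a)],[np.sin(a),np.cos(a)]])@v
print("slot",Rz([0,.045]),"knob",Rz([0,-.05]))
print("stand view",totool(*p,[.545,-.14,.25],-164.5))
E
```

```text
0.5102512123779354 0.1712621427338719 10.155929405168976
[[1.0, -0.5], [-0.7, 0.4], [-0.8, -0.3], [-0.4, 0.1], [-0.2, -0.3], [-0.8, 0.6], [-0.4, -0.9], [1.6, 1.3], [-0.8, -1.0], [1.4, 2.2], [-0.9, -0.8], [2.3, -0.1]]
slot [0.50231647 0.21555706] knob [0.5190676  0.12204557]
stand view (array([ 7.900e-01, -3.042e+01,  2.000e-02]), array([ 0.02, -0.03, -5.49]))
```

>>> {"name": "drive_tool", "arguments": {"commands": [0.4,0.1,-4.5,0,0,0,-1,0.4,0.2,-9,0,0,0,-2,0.4,0.4,-13.5,0,0,0,-3,0.4,0.5,-18,0,0,0,-4,0.4,0.6,-22.5,0,0,0,-5,0.4,0.8,-27,0,0,0,-5.5,0.4,0.8,-30.4,2,0,0,-5.5,0.4,0.8,-30.4,4,0,0,-5.5,0.4,0.8,-30.4,4,0,0,-5.5,0.4,0.8,-30.4,4,0,0,-5.5]}}

```text
time_s: 2.5
position: [0.5452, -0.1391, 0.2105]
ee_rot: [180.0, -0.0, -164.4]
force: [-0.4, -0.3, 0.2]
grip_width: 0.402
grip_force: 0.0
```

```bash
python3 - <<'E'
from h import *;from rig import bot;import cv2,pickle
s=bot.read_state();f=bot.grab_frame("wrist");pickle.dump((s,f),open("w2.pkl","wb"))
print(s["time_s"],s["position"],s["ee_rot"])
cv2.imwrite("pics/w2.png",cv2.resize(f["color"][:,:,::-1],(768,576),interpolation=cv2.INTER_CUBIC))
E
```

```text
2.5 [ 0.54516764 -0.13909257  0.21047605] [ 1.79956699e+02 -4.06493057e-02 -1.64419627e+02]
```

View pics/w2.png

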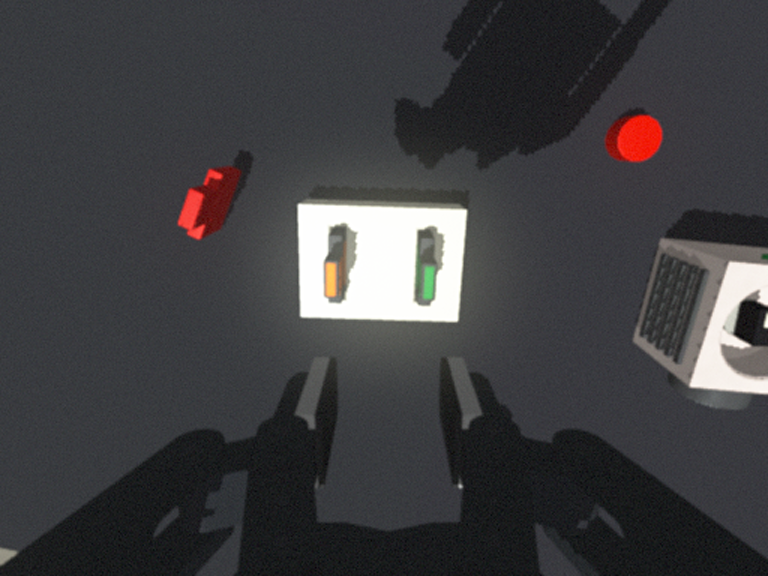

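The wrist view shows the amber tab top at about (325..337, 260..297), the green one at (421..434, 262..299), and the stand's top corners at (299,206), (466,208), (460,322) and (301,319).

```bash
python3 - <<'E'
from h import *;import pickle,cv2
from scipy.optimize import least_squares
s,f=pickle.load(open("w2.pkl","rb"));p=(s["position"],s["ee_rot"])
O=np.array([[-.0425,-.06,.035],[-.0425,.06,.035],[.0425,.06,.035],[.0425,-.06,.035],[0,-.032,.078],[0,.032,.078]])
img=f["color"].astype(int);h=cv2.cvtColor(f["color"],cv2.COLOR_RGB2HSV)
cs=[]
for lo,hi in((8,22),(45,75)):
    m=(h[:,:,0]>=lo)&(h[:,:,0]<=hi)&(h[:,:,1]>150)&(h[:,:,2]>130);m[:, :200]=0;m[:,320:]=0;m[215:]=0
    v,u=np.nonzero(m);print(u.min()*1.5,u.max()*1.5,v.min()*1.5,v.max()*1.5,len(u));cs.append((u.mean()*1.5+.5,v.mean()*1.5+.5))
print(cs)
U=[(299,206),(466,208),(460,322),(301,319)]+cs
W=np.array([ray(f,u,v,o[2],1.5,p) for (u,v),o in zip(U,O)])
def res(q): 
    c,n=np.cos(q[2]),np.sin(q[2]);return (O[:,:2]@np.array([[c,n],[-n,c]])+q[:2]-W[:,:2])
r=least_squares(lambda q:res(q).ravel(),[.55,-.14,.26],loss='soft_l1',f_scale=.002);x,y,a=r.x
print(x,y,np.degrees(a));print((res(r.x)*1000).round(1).tolist())
A=np.array([x,y])+np.array([[np.cos(a),-np.sin(a)],[np.sin(a),np.cos(a)]])@np.array([0,-.032])
print("amber",A,W[4]); yaw=np.degrees(a)-180
print(totool(*p,[*A,.12],yaw))
E
```

```text
327.0 333.0 264.0 294.0 104Traceback (most recent call last):
  File "<stdin>", line 9, in <module>
    return umr_minimum(a, axis, None, out, keepdims, initial, where)
ValueError: zero-size array to reduction operation minimum which has no identity
```

```bash
python3 - <<'E'
from h import *;import pickle
from scipy.optimize import least_squares
s,f=pickle.load(open("w2.pkl","rb"));p=(s["position"],s["ee_rot"])
O=np.array([[-.0425,-.06,.035],[-.0425,.06,.035],[.0425,.06,.035],[.0425,-.06,.035],[0,-.032,.078],[0,.032,.078]])
U=[(299,206),(466,208),(460,322),(301,319),(330.7,279.5),(428,281)]
W=np.array([ray(f,u,v,o[2],1.5,p) for (u,v),o in zip(U,O)])
def res(q): 
    c,n=np.cos(q[2]),np.sin(q[2]);return (O[:,:2]@np.array([[c,n],[-n,c]])+q[:2]-W[:,:2])
r=least_squares(lambda q:res(q).ravel(),[.55,-.14,.26],loss='soft_l1',f_scale=.002);x,y,a=r.x
print(x,y,np.degrees(a));print((res(r.x)*1000).round(1).tolist())
A=np.array([x,y])+np.array([[np.cos(a),-np.sin(a)],[np.sin(a),np.cos(a)]])@np.array([0,-.032])
print("amber",A,W[4]); yaw=np.degrees(a)-180
print(totool(*p,[*A,.12],yaw))
E
```

```text
0.5560674096597963 -0.1421796915194061 14.529853537467844
[[0.2, -0.7], [0.8, 0.0], [-1.1, -1.7], [-1.4, 0.6], [0.6, 0.6], [0.6, 0.9]]
amber [ 0.56409571 -0.17315624] [ 0.56351733 -0.17370809  0.078     ]
(array([-0.91, -3.8 ,  9.04]), array([ 0.04, -0.04,  1.05]))
```

>>> {"name": "drive_tool", "arguments": {"commands": [0.4,-0.9,-3.8,0,0,0,1,0.4,-0.9,-3.8,3,0,0,1,0.4,-0.9,-3.8,6,0,0,1,0.4,-0.9,-3.8,9,0,0,1,0.4,-0.9,-3.8,11,0,0,1,0.4,-0.9,-3.8,13,0,0,1,0.4,-0.9,-3.8,14.6,0,0,1,0.4,-0.9,-3.8,14.6,0,0,1,0.4,-0.9,-3.8,14.6,0,0,1]}}

```text
time_s: 3.45
position: [0.5647, -0.1744, 0.0656]
ee_rot: [-180.0, 0.1, -165.5]
force: [0.7, 0.3, 0.3]
grip_width: 0.399
grip_force: 0.0
```

>>> {"name": "drive_tool", "arguments": {"commands": [0.3,0,0,0,0,0,0,0.2,0,0,0,0,0,0,0.1,0,0,0,0,0,0,0.0,0,0,0,0,0,0,0.0,0,0,0,0,0,0,0.0,0,0,0,0,0,0]}}

```text
time_s: 4.05
position: [0.564, -0.1747, 0.0647]
ee_rot: [-180.0, 0.0, -165.5]
force: [-0.5, -0.5, 0.1]
grip_width: -0.001
grip_force: 0.0
```

```bash
python3 - <<'E'
from h import *;from rig import bot;import cv2,pickle
s=bot.read_state();f=bot.grab_frame("wrist");pickle.dump((s,f),open("w3.pkl","wb"))
g=bot.grab_frame("scene")["color"]
a=cv2.resize(f["color"][:,:,::-1],(400,300));b=cv2.resize(g[110:260,130:330,::-1],(400,300),interpolation=cv2.INTER_CUBIC)
cv2.imwrite("pics/w3.png",np.hstack([a,b]))
E
```

```text
(no output)
```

View pics/w3.png

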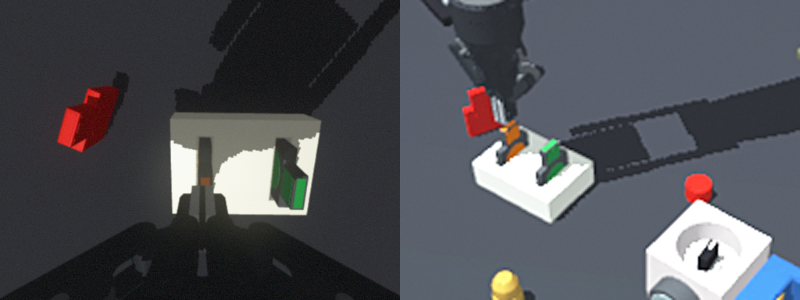

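The fingers shut without resistance. They line up with the amber filter in y, and the orange tab is just visible at the fingertips. I'll take one enlarged crop with model overlays to see the offset.

```bash
python3 - <<'E'
from h import *;import cv2,pickle
s,f=pickle.load(open("w3.pkl","rb"))
T=np.linalg.inv(f["T_tool_cam"]);Rt=Ro.from_euler('xyz',s["ee_rot"],degrees=True).as_matrix()
def pt(P):
    c=T[:3,:3]@P+T[:3,3];return np.array([f["fx"]*c[0]/c[2]+f["cx"],f["fy"]*c[1]/c[2]+f["cy"]])
x0,y0,k=190,140,4.6
im=np.clip(f["color"][y0:y0+125,x0:x0+165,::-1].astype(float)*1.6+15,0,255).astype(np.uint8)
im=cv2.resize(im,None,fx=k,fy=k,interpolation=cv2.INTER_CUBIC)
def box(pts,col,tool):
    q=[((pt(np.array(p)) if tool else pt(Rt.T@(np.array(p)-s["position"])))-[x0,y0])*k for p in pts]
    cv2.polylines(im,[np.int32(q)],True,col,1)
a=np.radians(14.53);A=np.array([.5638,-.1734])
def W(x,y,z):return [*(A+np.array([np.cos(a)*x-np.sin(a)*y,np.sin(a)*x+np.cos(a)*y])),z]
for z,l,c in((.078,.013,(0,255,255)),(.054,.025,(255,255,0))): box([W(-l,-.005,z),W(l,-.005,z),W(l,.005,z),W(-l,.005,z)],c,False)
box([(.011,-.01,.011),(.011,.01,.011),(-.011,.01,.011),(-.011,-.01,.011)],(255,0,255),True)
cv2.imwrite("pics/w3b.png",im);print(im.shape)
E
```

```text
(575, 759, 3)
```

View pics/w3b.png

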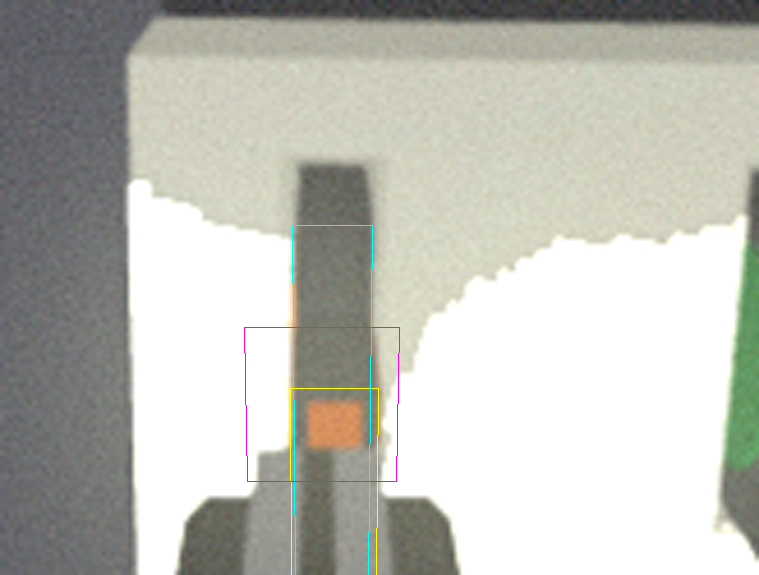

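The overlay settles it. The localization is right, since the tab sits inside the predicted box. The fingers, though, end about 40 mm farther back than the stated tip: both the finger gap and the image row put the tips about 29 mm behind the reported TCP. So they closed above the tab. I'll use the measured tip offset, opening again, shifting 1.5 mm, and going down carefully.

>>> {"name": "drive_tool", "arguments": {"commands": [0.35,0,0,0,0,0,0,0.35,0,0.15,0,0,0,0,0.35,0,0.15,0,0,0,0,0.35,0,0.15,0,0,0,0,0.35,0,0.15,0.7,0,0,0,0.35,0,0.15,1.4,0,0,0,0.35,0,0.15,2.1,0,0,0,0.35,0,0.15,2.8,0,0,0,0.35,0,0.15,2.8,0,0,0]}}

```text
time_s: 5.05
position: [0.5624, -0.1728, 0.0347]
ee_rot: [179.9, -0.1, -165.5]
force: [0.6, -0.0, -0.3]
grip_width: 0.353
grip_force: 0.0
```

>>> {"name": "drive_tool", "arguments": {"commands": [0.35,0,0,0.3,0,0,0,0.35,0,0,0.6,0,0,0,0.35,0,0,0.9,0,0,0,0.35,0,0,1.1,0,0,0,0.35,0,0,1.1,0,0,0]}}

```text
time_s: 5.55
position: [0.5634, -0.1731, 0.0253]
ee_rot: [180.0, -0.0, -165.5]
force: [-0.1, 0.9, -0.5]
grip_width: 0.35
grip_force: 0.0
```

>>> {"name": "drive_tool", "arguments": {"commands": [0.2,0,0,0,0,0,0,0.1,0,0,0,0,0,0,0.0,0,0,0,0,0,0,0.0,0,0,0,0,0,0,0.0,0,0,0,0,0,0,0.0,0,0,0,0,0,0]}}

```text
time_s: 6.15
position: [0.5638, -0.1734, 0.0259]
ee_rot: [-180.0, 0.0, -165.5]
force: [-0.0, -0.6, 1.4]
grip_width: 0.107
grip_force: 59.4
```

>>> {"name": "drive_tool", "arguments": {"commands": [0,0,0,-1,0,0,0,0,0,0,-2,0,0,0,0,0,0,-3,0,0,0,0,0,0,-5,0,0,0,0,0,0,-7,0,0,0,0,0,0,-9,0,0,0,0,0,0,-11,0,0,0,0,0,0,-12,0,0,0,0,0,0,-12,0,0,0,0,0,0,-12,0,0,0]}}

```text
time_s: 7.15
position: [0.5633, -0.1731, 0.1453]
ee_rot: [180.0, -0.0, -165.5]
force: [0.7, 0.1, -0.7]
grip_width: 0.104
grip_force: 59.3
```

```bash
python3 - <<'E'
from h import *;from rig import bot
s=bot.read_state();print(s["position"],s["ee_rot"],s["grip_width"],s["force"])
print(totool(s["position"],s["ee_rot"],[.5029,.2121,s["position"][2]],-169.84))
E
```

```text
[ 0.56332644 -0.17312711  0.1452717 ] [ 1.79985279e+02 -1.82258502e-02 -1.65531388e+02] 0.10419618987875992 [ 0.72486957  0.13697113 -0.70978536]
(array([-3.770e+00,  3.881e+01,  1.000e-02]), array([ 0.01, -0.02,  4.31]))
```

>>> {"name": "drive_tool", "arguments": {"commands": [0,-0.4,4,0,0,0,0.5,0,-0.8,8,0,0,0,1,0,-1.2,12,0,0,0,1.5,0,-1.6,16,0,0,0,2,0,-2,20,0,0,0,2.5,0,-2.4,24,0,0,0,3,0,-2.8,28,0,0,0,3.5,0,-3.2,32,0,0,0,4,0,-3.6,36,0,0,0,4.3,0,-3.77,38.8,0,0,0,4.3]}}

```text
time_s: 8.15
position: [0.5015, 0.2138, 0.1439]
ee_rot: [180.0, -0.2, -169.8]
force: [0.7, -0.4, 0.5]
grip_width: 0.108
grip_force: 59.2
```

>>> {"name": "drive_tool", "arguments": {"commands": [0,0,0,0,0,0,0,0,0,0,1,0,0,0,0,0,0,2,0,0,0,0,0,0,3,0,0,0,0,0,0,3,0,0,0,0,0,0,3,0,0,0]}}

```text
time_s: 8.75
position: [0.5029, 0.2111, 0.1148]
ee_rot: [-180.0, -0.1, -169.9]
force: [-0.1, 0.1, 0.1]
grip_width: 0.105
grip_force: 59.1
```

```bash
cat > ov.py <<'E'
from h import *;import cv2,pickle,sys
from rig import bot
UX,UY,UA=0.51025,0.17126,np.radians(10.156)
def U(x,y,z):return np.array([UX+np.cos(UA)*x-np.sin(UA)*y,UY+np.sin(UA)*x+np.cos(UA)*y,z])
def shot(name,boxes,x0,y0,w,h,k,tag):
    s=bot.read_state();f=bot.grab_frame("wrist");pickle.dump((s,f),open(tag+".pkl","wb"))
    T=np.linalg.inv(f["T_tool_cam"]);Rt=Ro.from_euler('xyz',s["ee_rot"],degrees=True).as_matrix()
    def pt(P):
        c=T[:3,:3]@(Rt.T@(P-s["position"]))+T[:3,3];return np.array([f["fx"]*c[0]/c[2]+f["cx"],f["fy"]*c[1]/c[2]+f["cy"]])
    im=np.clip(f["color"][y0:y0+h,x0:x0+w,::-1].astype(float)*1.4+10,0,255).astype(np.uint8)
    im=cv2.resize(im,None,fx=k,fy=k,interpolation=cv2.INTER_CUBIC)
    for pts,col in boxes: cv2.polylines(im,[np.int32([(pt(np.array(p))-[x0,y0])*k for p in pts])],True,col,1)
    cv2.imwrite(name,im);print(s["time_s"],s["position"],s["ee_rot"],s["force"],s["grip_width"])
def rect(x0,x1,y0,y1,z):return [U(x0,y0,z),U(x1,y0,z),U(x1,y1,z),U(x0,y1,z)]
E
python3 - <<'E'
from ov import *
shot("pics/s1.png",[(rect(-.03,.03,.031,.059,.06),(0,255,255)),(rect(-.045,.045,0,.09,.06),(255,0,255)),(rect(-.045,.045,-.095,-.005,.08),(0,255,0))],130,60,260,190,3,"s1")
E
```

```text
8.75 [0.5029431  0.21107166 0.11482198] [-1.79989238e+02 -7.93316330e-02 -1.69899698e+02] [-0.14597167  0.11823201  0.06188227] 0.10533655402031407
```

View pics/s1.png

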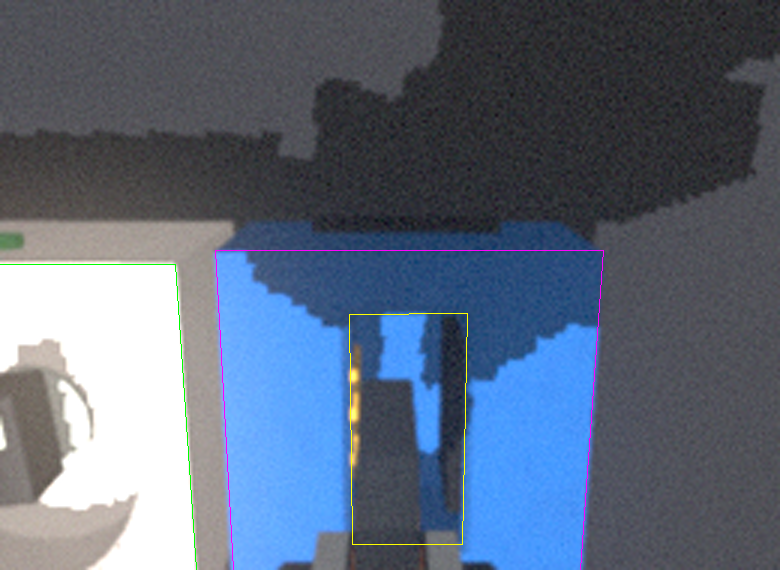

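The overlay matches the unit to about 1 mm. The filter hangs straight over the slot and clear of the black backstop at x≈455. Lowering it now.

>>> {"name": "drive_tool", "arguments": {"commands": [0,0,0.1,1,0,0,0,0,0,0.1,2,0,0,0,0,0,0.1,3,0,0,0,0,0,0.1,4,0,0,0,0,0,0.1,4.8,0,0,0,0,0,0.1,5.6,0,0,0,0,0,0.1,6.4,0,0,0,0,0,0.1,7,0,0,0,0,0,0.1,7.4,0,0,0,0,0,0.1,7.4,0,0,0]}}

```text
time_s: 9.8
position: [0.5026, 0.2127, 0.041]
ee_rot: [-180.0, -0.1, -169.8]
force: [-0.6, 0.2, -0.9]
grip_width: 0.108
grip_force: 59.1
```

>>> {"name": "drive_tool", "arguments": {"commands": [0,0,0,0.1,0,0,0,0,0,0,0.2,0,0,0,0,0,0,0.3,0,0,0,0,0,0,0.4,0,0,0,0,0,0,0.4,0,0,0]}}

```text
time_s: 10.3
position: [0.5034, 0.213, 0.0385]
ee_rot: [180.0, 0.0, -169.8]
force: [-1.9, -0.3, 3.4]
grip_width: 0.107
grip_force: 61.8
```

>>> {"name": "drive_tool", "arguments": {"commands": [0,0,0,0.1,0,0,0,0,0,0,0.1,0,0,0,0,0,0,0.1,0,0,0]}}

```text
time_s: 10.6
position: [0.5035, 0.213, 0.0383]
ee_rot: [-180.0, 0.0, -169.8]
force: [-3.9, -1.5, 9.5]
grip_width: 0.108
grip_force: 64.7
```

>>> {"name": "drive_tool", "arguments": {"commands": [0,0,0,0.1,0,0,0,0,0,0,0.1,0,0,0,0,0,0,0.1,0,0,0]}}

```text
time_s: 10.9
position: [0.5036, 0.2131, 0.0381]
ee_rot: [-180.0, 0.0, -169.8]
force: [-6.6, -2.5, 12.6]
grip_width: 0.109
grip_force: 67.1
```

```bash
python3 - <<'E'
from ov import *
shot("pics/tmp.png",[(rect(-.03,.03,.031,.059,.06),(0,255,255))],170,130,180,180,2.2,"s2")
g=bot.grab_frame("scene")["color"]
b=cv2.resize(g[195:310,240:355,::-1],(396,396),interpolation=cv2.INTER_CUBIC)
cv2.imwrite("pics/s2.png",np.hstack([cv2.imread("pics/tmp.png"),b]))
E
```

```text
10.9 [0.5036179  0.21305147 0.03812388] [-1.79990679e+02  2.91806553e-02 -1.69825538e+02] [-6.5516903  -2.46390191 12.60400902] 0.10905116965394408
```

View pics/s2.png

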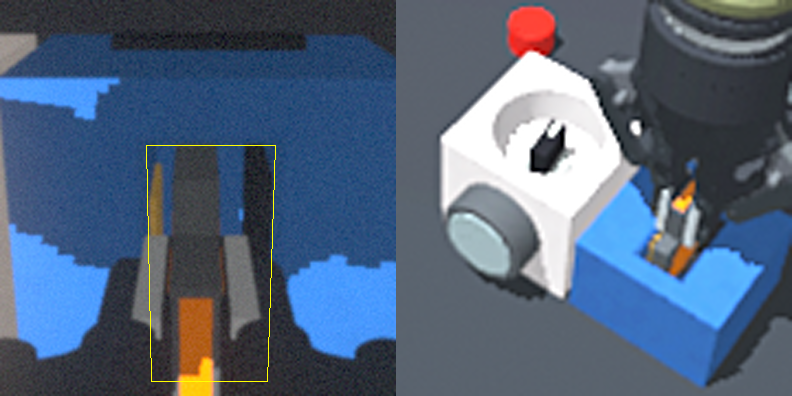

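The filter is in the slot between the pad and the backstop, and contact is firm at about 12 N. I'll take off the preload and open a little so it settles on the floor.

>>> {"name": "drive_tool", "arguments": {"commands": [0,0,0,-0.2,0,0,0,0,0,0,-0.3,0,0,0,0,0,0,-0.3,0,0,0]}}

```text
time_s: 11.3
position: [0.5032, 0.2129, 0.0387]
ee_rot: [180.0, 0.0, -169.8]
force: [0.0, -0.7, 1.8]
grip_width: 0.107
grip_force: 60.8
```

```bash
python3 - <<'E'
from h import *;import pickle,cv2
from rig import bot
print(bot.read_state()["force"])
for n in("s1","s2"):
    s,f=pickle.load(open(n+".pkl","rb"));h=cv2.cvtColor(f["color"],cv2.COLOR_RGB2HSV)
    m=(h[:,:,0]>=5)&(h[:,:,0]<=25)&(h[:,:,1]>150)&(h[:,:,2]>50);m[:,:248]=0;m[:,272:]=0
    for v in range(200,340,6): 
        u=np.nonzero(m[v])[0]
        if len(u)>2: print(n,v,u.min(),u.max(),h[v,u,2].mean().round(),end='; ')
    print()
E
```

```text
[ 0.01174605 -0.66355957  1.78338378]
s1 266 252 265 110.0; s1 272 252 266 116.0; s1 278 252 266 116.0; s1 284 252 265 118.0; s1 290 252 266 116.0; s1 296 252 266 161.0; s1 302 252 266 181.0; s1 308 252 266 239.0; 
s2 266 252 266 108.0; s2 272 251 266 115.0; s2 278 251 266 115.0; s2 284 252 266 116.0; s2 290 252 265 119.0; s2 296 252 266 166.0; s2 302 251 266 237.0; s2 308 252 266 241.0;
```

>>> {"name": "drive_tool", "arguments": {"commands": [0.15,0,0,0,0,0,0,0.2,0,0,0,0,0,0,0.25,0,0,0,0,0,0,0.25,0,0,0,0,0,0,0.25,0,0,0,0,0,0]}}

```text
time_s: 11.8
position: [0.5029, 0.2128, 0.0384]
ee_rot: [-180.0, -0.0, -169.8]
force: [0.4, 0.0, 0.7]
grip_width: 0.248
grip_force: 0.1
```

```bash
python3 - <<'E'
from ov import *
shot("pics/tmp.png",[],170,130,180,180,2.2,"s3")
s,f=pickle.load(open("s3.pkl","rb"));h=cv2.cvtColor(f["color"],cv2.COLOR_RGB2HSV)
m=(h[:,:,0]>=5)&(h[:,:,0]<=25)&(h[:,:,1]>150)&(h[:,:,2]>50);m[:,:240]=0;m[:,280:]=0
for v in range(200,340,6): 
    u=np.nonzero(m[v])[0]
    if len(u)>2: print(v,u.min(),u.max(),h[v,u,2].mean().round(),end='; ')
E
```

```text
11.8 [0.50288095 0.21275713 0.03842664] [-1.79989883e+02 -1.66027713e-02 -1.69826846e+02] [0.42303184 0.02742036 0.66019987] 0.24823150680305806
218 240 242 82.0; 236 240 242 90.0; 242 240 242 92.0; 248 240 242 94.0; 254 240 242 94.0; 266 240 265 126.0; 272 252 265 124.0; 278 252 265 125.0; 284 252 265 124.0; 290 252 265 190.0; 296 247 266 234.0; 302 252 265 249.0; 308 252 265 238.0;
```

>>> {"name": "drive_tool", "arguments": {"commands": [0.3,0,0,0,0,0,0,0.3,0,0,-1,0,0,0,0.3,0,0,-2.5,0,0,0,0.3,0,0,-5,0,0,0,0.3,0,0,-8,0,0,0,0.3,3,-3,-11,0,0,0,0.3,5,-6,-12,0,0,0,0.3,5,-6,-12,0,0,0,0.3,5,-6,-12,0,0,0]}}

```text
time_s: 12.75
position: [0.465, 0.1448, 0.1604]
ee_rot: [180.0, 0.2, -169.9]
force: [0.0, 1.4, -0.4]
grip_width: 0.298
grip_force: 0.0
```

```bash
python3 - <<'E'
from ov import *
y=.042
bx=[(rect(-.03,.03,.031,.059,.06),(0,255,255)),(rect(-.013,.013,y-.005,y+.005,.088),(0,0,255)),(rect(-.025,.025,y-.005,y+.005,.064),(255,0,255))]
bx+=[([U(.034*np.cos(t),-.05+.034*np.sin(t),.08) for t in np.linspace(0,6.2,40)],(0,160,0)),(rect(-.014,.014,-.056,-.044,.072),(0,0,255)),([U(.015*np.cos(t),-.05+.015*np.sin(t),.0525) for t in np.linspace(0,6.2,40)],(255,0,0))]
shot("pics/s4.png",bx,180,150,200,145,4,"s4")
E
```

```text
12.75 [0.46495426 0.14480949 0.16044036] [ 179.97646836    0.19166954 -169.90850929] [ 0.0338789   1.4307493  -0.38939952] 0.29758903036004997
```

View pics/s4.png

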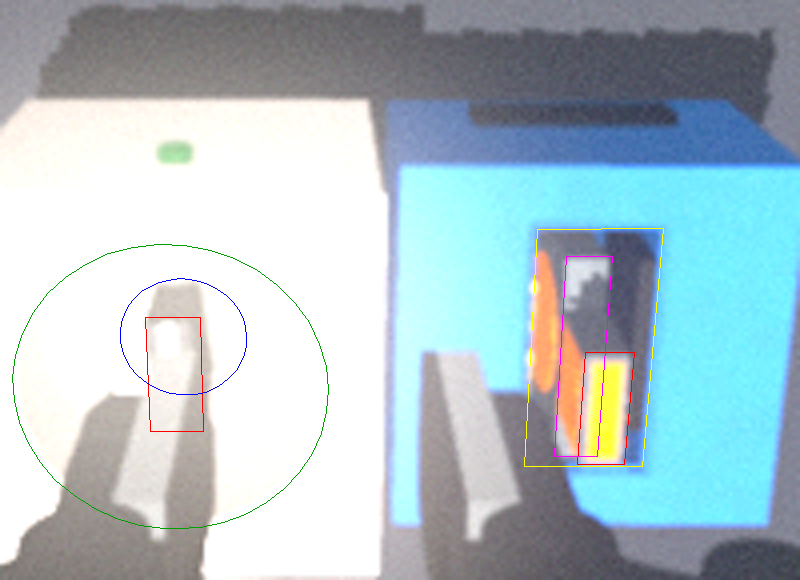

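The filter stands in the slot and its tab matches the predicted seated box at z=.088, so it is on the floor. The knob lies near the predicted place (x≈180, y≈330) and is turned slightly counter-clockwise. Next, the knob.

```bash
python3 - <<'E'
from h import *;from rig import bot
s=bot.read_state();print(s["position"],s["torque"],s["joint_positions"])
print(totool(s["position"],s["ee_rot"],[.5191,.1220,s["position"][2]],-162.8))
E
```

```text
[0.46470323 0.14515462 0.15955672] [-0.03022292  0.02592704 -0.03072541] [ 1.10156291e+01 -1.20709320e+01  1.17980711e+02  1.72822721e-02
  7.39954262e+01 -8.91354717e+01]
(array([-4.95, -3.24,  0.01]), array([ 0.01,  0.1 , -7.05]))
```

>>> {"name": "drive_tool", "arguments": {"commands": [0.25,-2.5,-1.6,0,0,0,-3.5,0.25,-4.95,-3.25,0,0,0,-7,0.25,-4.95,-3.25,0,0,0.1,-7,0.25,-4.95,-3.25,2,0,0.1,-7,0.25,-4.95,-3.25,5,0,0.1,-7,0.25,-4.95,-3.25,8,0,0.1,-7,0.25,-4.95,-3.25,10,0,0.1,-7,0.25,-4.95,-3.25,10.5,0,0.1,-7,0.25,-4.95,-3.25,10.5,0,0.1,-7,0.25,-4.95,-3.25,10.5,0,0.1,-7]}}

```text
time_s: 13.8
position: [0.5196, 0.1223, 0.0547]
ee_rot: [-180.0, -0.0, -162.8]
force: [-1.0, -0.8, 0.5]
grip_width: 0.254
grip_force: 0.0
```

```bash
python3 - <<'E'
from ov import *
bx=[([U(.034*np.cos(t),-.05+.034*np.sin(t),.08) for t in np.linspace(0,6.2,40)],(0,160,0)),(rect(-.014,.014,-.056,-.044,.072),(0,0,255))]
shot("pics/k1.png",bx,170,130,180,135,4.2,"k1")
s,f=pickle.load(open("k1.pkl","rb"))
im=cv2.imread("pics/k1.png");raw=cv2.resize(f["color"][130:265,170:350,::-1],(378,283));o=cv2.resize(im,(378,283))
cv2.imwrite("pics/k1.png",np.hstack([o,(255*(raw/255.)**1.3).astype(np.uint8)]))
print(s["torque"],s["force"])
E
```

```text
13.8 [0.51961483 0.12225734 0.0547187 ] [-1.79996973e+02 -1.31596448e-02 -1.62808897e+02] [-0.9831471  -0.76827134  0.45255755] 0.2538614462809375
[ 0.03582066  0.01499731 -0.03449997] [-0.9831471  -0.76827134  0.45255755]
```

View pics/k1.png

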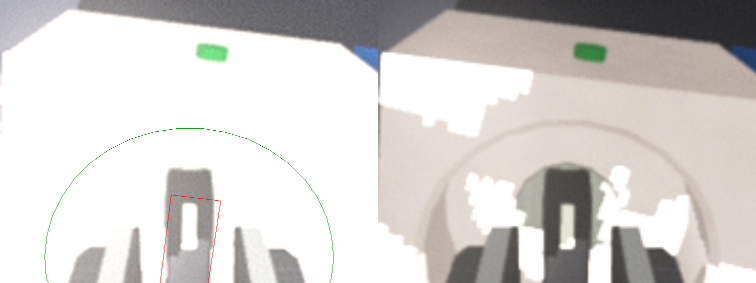

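The knob lies parallel to the fingers and midway between them. Descending slowly and pinching.

>>> {"name": "drive_tool", "arguments": {"commands": [0.25,0,0,0.5,0,0,0,0.25,0,0,1,0,0,0,0.25,0,0,1.5,0,0,0,0.25,0,0,1.9,0,0,0,0.25,0,0,2.1,0,0,0,0.25,0,0,2.1,0,0,0]}}

```text
time_s: 14.45
position: [0.5184, 0.1216, 0.0321]
ee_rot: [180.0, -0.2, -162.8]
force: [-0.1, 0.3, 0.7]
grip_width: 0.247
grip_force: 0.0
```

>>> {"name": "drive_tool", "arguments": {"commands": [0.25,0,0,0.2,0,0,0,0.25,0,0,0.4,0,0,0,0.25,0,0,0.4,0,0,0]}}

```text
time_s: 14.75
position: [0.5192, 0.1218, 0.0308]
ee_rot: [180.0, -0.1, -162.8]
force: [-6.4, -0.5, 12.2]
grip_width: 0.249
grip_force: 6.1
```

>>> {"name": "drive_tool", "arguments": {"commands": [0.15,0,0,0,0,0,0,0.05,0,0,0,0,0,0,0,0,0,0,0,0,0,0,0,0,0,0,0,0,0,0,0,0,0,0,0]}}

```text
time_s: 15.25
position: [0.52, 0.1227, 0.0312]
ee_rot: [179.9, 0.0, -162.9]
force: [-4.8, 2.3, 12.4]
grip_width: 0.124
grip_force: 62.1
```

```bash
cat > st.py <<'E'
from rig import bot
s=bot.read_state();print(s["time_s"],s["position"].round(4),s["ee_rot"].round(2),"F",s["force"].round(1),"T",s["torque"].round(3),"q6",round(float(s["joint_efforts"][5]),3),s["grip_width"].round(3),round(float(s["grip_force"]),1))
E
python3 st.py
```

```text
Traceback (most recent call last):
  File "st.py", line 2, in <module>
    s=bot.read_state();print(s["time_s"],s["position"].round(4),s["ee_rot"].round(2),"F",s["force"].round(1),"T",s["torque"].round(3),"q6",round(float(s["joint_efforts"][5]),3),s["grip_width"].round(3),round(float(s["grip_force"]),1))
                                                                                                                                                                                 ^^^^^^^^^^^^^^^^^^^^^
AttributeError: 'float' object has no attribute 'round'
```

The tips touched the disc at about 12 N, so the true tip offset is about 21 mm. I'll open, back off a few mm and grip again.

>>> {"name": "drive_tool", "arguments": {"commands": [0.2,0,0,0,0,0,0,0.22,0,0,-0.3,0,0,0,0.22,0,0,-0.6,0,0,0,0.22,0,0,-0.6,0,0,0,0.1,0,0,-0.6,0,0,0,0,0,0,-0.6,0,0,0,0,0,0,-0.6,0,0,0,0,0,0,-0.6,0,0,0,0,0,0,-0.6,0,0,0]}}

```text
time_s: 16.15
position: [0.5186, 0.1223, 0.0349]
ee_rot: [179.9, -0.1, -162.9]
force: [-2.2, 4.5, 5.8]
grip_width: 0.122
grip_force: 59.6
```

```bash
sed -i 's/s\["grip_width"\].round(3)/round(float(s["grip_width"]),3)/' st.py; python3 st.py
```

```text
16.15 [0.5186 0.1223 0.0349] [ 1.7992e+02 -1.1000e-01 -1.6286e+02] F [-2.2  4.5  5.8] T [ 0.654  0.52  -0.211] q6 -0.239 0.122 59.6
```

>>> {"name": "drive_tool", "arguments": {"commands": [0,0,0.1,-0.1,0,0,3,0,0,0.1,-0.1,0,0,6,0,0,0.1,-0.1,0,0,9,0,0,0.1,-0.1,0,0,12,0,0,0.1,-0.1,0,0,15,0,0,0.1,-0.1,0,0,18,0,0,0.1,-0.1,0,0,20,0,0,0.1,-0.1,0,0,22,0,0,0.1,-0.1,0,0,24,0,0,0.1,-0.1,0,0,26]}}

```text
time_s: 17.15
position: [0.5186, 0.1226, 0.0349]
ee_rot: [-179.9, -0.1, 171.2]
force: [1.1, 1.8, -1.1]
grip_width: 0.119
grip_force: 59.2
```

```bash
python3 st.py
```

```text
17.15 [0.5186 0.1226 0.0349] [-1.7994e+02 -6.0000e-02  1.7117e+02] F [ 1.1  1.8 -1.1] T [ 0.465 -0.149  0.213] q6 -0.02 0.119 59.2
```

>>> {"name": "drive_tool", "arguments": {"commands": [0,0,0,0,0,0,1,0,0,0,0,0,0,2,0,0,0,0,0,0,3]}}

```text
time_s: 17.45
position: [0.5186, 0.1226, 0.035]
ee_rot: [-180.0, -0.1, 168.1]
force: [3.1, 3.0, -6.5]
grip_width: 0.118
grip_force: 58.7
```

```bash
python3 st.py
```

```text
17.45 [0.5186 0.1226 0.035 ] [-1.7995e+02 -6.0000e-02  1.6814e+02] F [ 3.1  3.  -6.5] T [ 0.459 -0.587  0.276] q6 0.111 0.118 58.7
```

>>> {"name": "drive_tool", "arguments": {"commands": [0,0,0,0,0,0,1,0,0,0,0,0,0,2,0,0,0,0,0,0,3,0,0,0,0,0,0,4]}}

```text
time_s: 17.85
position: [0.5185, 0.1227, 0.035]
ee_rot: [-180.0, -0.1, 164.1]
force: [3.4, 2.9, -7.3]
grip_width: 0.124
grip_force: 58.5
```

```bash
python3 st.py
```

```text
17.85 [0.5185 0.1227 0.035 ] [-1.7996e+02 -6.0000e-02  1.6411e+02] F [ 3.4  2.9 -7.3] T [ 0.538 -0.724  0.271] q6 0.119 0.124 58.5
```

>>> {"name": "drive_tool", "arguments": {"commands": [0,0,0,0.05,0,0,1,0,0,0,0.1,0,0,2,0,0,0,0.1,0,0,3,0,0,0,0.1,0,0,4]}}

```text
time_s: 18.25
position: [0.5186, 0.1227, 0.0349]
ee_rot: [-180.0, -0.1, 160.1]
force: [2.8, 2.4, -0.3]
grip_width: 0.121
grip_force: 59.2
```

```bash
python3 st.py
```

```text
18.25 [0.5186 0.1227 0.0349] [-1.7995e+02 -8.0000e-02  1.6009e+02] F [ 2.8  2.4 -0.3] T [ 0.461 -0.192  0.306] q6 0.117 0.121 59.2
```

>>> {"name": "drive_tool", "arguments": {"commands": [0,0,0,0,0,0,1,0,0,0,0,0,0,2,0,0,0,0,0,0,3]}}

```text
time_s: 18.55
position: [0.5186, 0.1227, 0.0349]
ee_rot: [-179.9, -0.1, 157.1]
force: [1.0, 3.3, 1.1]
grip_width: 0.125
grip_force: 59.5
```

```bash
python3 st.py
```

```text
18.55 [0.5186 0.1227 0.0349] [-1.7995e+02 -8.0000e-02  1.5709e+02] F [1.  3.3 1.1] T [ 0.463 -0.097  0.237] q6 0.118 0.125 59.5
```

>>> {"name": "drive_tool", "arguments": {"commands": [0,0,0,0,0,0,1,0,0,0,0,0,0,2,0,0,0,0,0,0,3]}}

```text
time_s: 18.85
position: [0.5186, 0.1227, 0.0349]
ee_rot: [-179.9, -0.1, 154.1]
force: [0.1, 2.9, 2.5]
grip_width: 0.122
grip_force: 59.7
```

```bash
python3 st.py
```

```text
18.85 [0.5186 0.1227 0.0349] [-1.7995e+02 -7.0000e-02  1.5408e+02] F [0.1 2.9 2.5] T [0.489 0.002 0.233] q6 0.117 0.122 59.7
```

The joint 6 effort is a clean signal, steady at .117–.119, so no contact yet at 36°.

>>> {"name": "drive_tool", "arguments": {"commands": [0,0,0,0,0,0,1,0,0,0,0,0,0,2,0,0,0,0,0,0,3,0,0,0,0,0,0,4]}}

```text
time_s: 19.25
position: [0.5186, 0.1228, 0.0349]
ee_rot: [-179.9, -0.1, 150.1]
force: [-0.8, 3.4, 4.5]
grip_width: 0.119
grip_force: 59.9
```

```bash
python3 st.py
```

```text
19.25 [0.5186 0.1228 0.0349] [-1.7995e+02 -7.0000e-02  1.5009e+02] F [-0.8  3.4  4.5] T [0.624 0.095 0.277] q6 0.118 0.119 59.9
```

>>> {"name": "drive_tool", "arguments": {"commands": [0,0,0,0,0,0,1,0,0,0,0,0,0,2,0,0,0,0,0,0,3,0,0,0,0,0,0,4]}}

```text
time_s: 19.65
position: [0.5187, 0.1228, 0.0349]
ee_rot: [-180.0, -0.1, 146.1]
force: [-0.9, 3.8, 3.9]
grip_width: 0.123
grip_force: 60.1
```

```bash
python3 st.py
```

```text
19.65 [0.5187 0.1228 0.0349] [-1.7995e+02 -6.0000e-02  1.4609e+02] F [-0.9  3.8  3.9] T [0.67  0.133 0.272] q6 0.118 0.123 60.1
```

>>> {"name": "drive_tool", "arguments": {"commands": [0,0,0,0,0,0,1,0,0,0,0,0,0,2,0,0,0,0,0,0,3,0,0,0,0,0,0,4]}}

```text
time_s: 20.05
position: [0.5187, 0.1229, 0.0349]
ee_rot: [-180.0, -0.1, 142.1]
force: [-1.6, 3.7, 4.4]
grip_width: 0.122
grip_force: 60.1
```

```bash
python3 st.py
```

```text
20.05 [0.5187 0.1229 0.0349] [-1.7995e+02 -6.0000e-02  1.4208e+02] F [-1.6  3.7  4.4] T [0.738 0.091 0.283] q6 0.118 0.122 60.1
```

>>> {"name": "drive_tool", "arguments": {"commands": [0,0,0,0,0,0,1,0,0,0,0,0,0,2,0,0,0,0,0,0,3,0,0,0,0,0,0,4]}}

```text
time_s: 20.45
position: [0.5187, 0.1229, 0.0349]
ee_rot: [-180.0, -0.1, 138.1]
force: [-0.4, 4.6, 5.7]
grip_width: 0.123
grip_force: 60.1
```

```bash
python3 st.py
```

```text
20.45 [0.5187 0.1229 0.0349] [-1.7996e+02 -5.0000e-02  1.3808e+02] F [-0.4  4.6  5.7] T [0.719 0.148 0.269] q6 0.118 0.123 60.1
```

>>> {"name": "drive_tool", "arguments": {"commands": [0,0,0,0,0,0,1,0,0,0,0,0,0,2,0,0,0,0,0,0,3]}}

```text
time_s: 20.75
position: [0.5187, 0.1229, 0.0349]
ee_rot: [-180.0, -0.0, 135.1]
force: [0.4, 4.6, 5.2]
grip_width: 0.123
grip_force: 60.1
```

```bash
python3 st.py
```

```text
20.75 [0.5187 0.1229 0.0349] [-1.7995e+02 -5.0000e-02  1.3509e+02] F [0.4 4.6 5.2] T [0.819 0.067 0.273] q6 0.148 0.123 60.1
```

>>> {"name": "drive_tool", "arguments": {"commands": [0,0,0,0,0,0,1,0,0,0,0,0,0,2,0,0,0,0,0,0,3]}}

```text
time_s: 21.05
position: [0.5188, 0.1229, 0.0349]
ee_rot: [-180.0, -0.0, 132.1]
force: [-0.4, 4.1, 4.7]
grip_width: 0.125
grip_force: 60.1
```

```bash
python3 st.py
```

```text
21.05 [0.5188 0.1229 0.0349] [-1.7996e+02 -4.0000e-02  1.3209e+02] F [-0.4  4.1  4.7] T [0.766 0.11  0.328] q6 0.183 0.125 60.1
```

Contact shows at about 52.6°; q6 is up .065, roughly 5.4 N. About 5.4° more should give 11 N.

>>> {"name": "drive_tool", "arguments": {"commands": [0,0,0,0,0,0,1,0,0,0,0,0,0,2,0,0,0,0,0,0,3]}}

```text
time_s: 21.35
position: [0.5188, 0.123, 0.0349]
ee_rot: [-180.0, -0.0, 129.1]
force: [0.2, 4.6, 3.9]
grip_width: 0.122
grip_force: 60.1
```

```bash
python3 st.py
```

```text
21.35 [0.5188 0.123  0.0349] [-1.7996e+02 -4.0000e-02  1.2910e+02] F [0.2 4.6 3.9] T [0.804 0.078 0.367] q6 0.218 0.122 60.1
```

>>> {"name": "drive_tool", "arguments": {"commands": [0,0,0,0,0,0,0.8,0,0,0,0,0,0,1.6,0,0,0,0,0,0,2.4]}}

```text
time_s: 21.65
position: [0.5188, 0.123, 0.0349]
ee_rot: [-180.0, -0.0, 126.7]
force: [-0.9, 5.2, 5.5]
grip_width: 0.121
grip_force: 60.1
```

```bash
python3 st.py
```

```text
21.65 [0.5188 0.123  0.0349] [-1.7996e+02 -4.0000e-02  1.2671e+02] F [-0.9  5.2  5.5] T [ 0.883 -0.017  0.35 ] q6 0.274 0.121 60.1
```

>>> {"name": "drive_tool", "arguments": {"commands": [0,0,0,0,0,0,0,0,0,0,0,0,0,0]}}

```text
time_s: 21.85
position: [0.5188, 0.123, 0.0349]
ee_rot: [-180.0, -0.0, 126.7]
force: [0.2, 6.1, 5.2]
grip_width: 0.121
grip_force: 60.1
```

```bash
python3 st.py
```

```text
21.85 [0.5188 0.123  0.0349] [-1.7996e+02 -4.0000e-02  1.2673e+02] F [0.2 6.1 5.2] T [0.849 0.042 0.304] q6 0.286 0.121 60.1
```

The angle past contact gives about 11 N. Releasing and rising out of the well.

>>> {"name": "drive_tool", "arguments": {"commands": [0.15,0,0,0,0,0,0,0.22,0,0,0,0,0,0,0.22,0,0,0,0,0,0,0.22,0,0,-1,0,0,0,0.22,0,0,-2,0,0,0,0.22,0,0,-4,0,0,0,0.22,0,0,-7,0,0,0,0.22,0,0,-10,0,0,0,0.22,0,0,-13,0,0,0,0.22,0,0,-15,0,0,0]}}

```text
time_s: 22.85
position: [0.5198, 0.1227, 0.1886]
ee_rot: [179.9, 0.1, 126.8]
force: [0.4, -0.4, 1.0]
grip_width: 0.218
grip_force: 0.0
```

```bash
python3 - <<'E'
from ov import *
g=bot.grab_frame("scene");gc=g["color"]
s=bot.read_state();print(s["time_s"],s["position"],s["force"],s["grip_width"])
h=cv2.cvtColor(gc,cv2.COLOR_RGB2HSV);m=((h[:,:,0]>=8)&(h[:,:,0]<=22)&(h[:,:,1]>140)&(h[:,:,2]>90)).astype(np.uint8)
n,_,st,c=cv2.connectedComponentsWithStats(m)
print([(st[i].tolist(),c[i].round(1).tolist()) for i in range(1,n) if st[i][4]>8])
pr=lambda P:(lambda q:(np.array([g["fx"]*q[0]/q[2]+g["cx"],g["fy"]*q[1]/q[2]+g["cy"]])).round(1))(g["R"]@P+g["t"])
# 52.6deg contact => pad face y=-11+12*.918=0.0 => filter centre at slot y +5
for y in(.045,.050):print("tab top ctr",pr(U(0,y,.088)),"base",pr(U(0,y,.064)),"ends",pr(U(-.013,y,.088)),pr(U(.013,y,.088)))
E
```

```text
22.9 [0.5216062  0.12300484 0.1920144 ] [1.45391666 0.31382891 2.85805128] 0.216857558482399
[([406, 217, 6, 8, 16], [408.8, 221.6]), ([177, 246, 15, 22, 154], [185.0, 259.0]), ([327, 255, 6, 12, 27], [329.5, 260.0]), ([314, 267, 4, 6, 15], [315.9, 269.5]), ([207, 310, 17, 16, 149], [215.2, 319.2])]
tab top ctr [326.6 252. ] base [324.9 259.7] ends [330.  247.7] [323.1 256.4]
tab top ctr [328.9 253.3] base [327.2 261. ] ends [332.3 249. ] [325.4 257.7]
```

>>> {"name": "drive_tool", "arguments": {"commands": [0.22,0,0,0,0,0,0,0.22,0,0,0,0,0,0,0.22,0,0,0,0,0,0]}}

```text
time_s: 23.2
position: [0.5176, 0.1225, 0.1827]
ee_rot: [-179.7, -0.1, 126.8]
force: [0.6, -0.1, 0.5]
grip_width: 0.218
grip_force: 0.0
```

```bash
python3 -c "
from rig import bot
print(bot.sign_off())"
```

```text
the job is handed in; nothing more can be done
None
```

The amber filter is in the illuminator's slot, clamped at an estimated 11–13 N (from knob angle and joint effort); the gripper is open and clear and the job is handed in at 23 s, but with the picture limit used up I checked its final stance only by tab pixel position, not by eye.

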